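Open the oil filler of a press lift gearbox

TASK

Open the oil filler on the press gearbox for topping up: unscrew the yellow cap, without forcing it, with a short counter-clockwise turn (seen from above) until its ears are out from under the hooks, lift it clear, and set it down, not dropped, the right way up on the floor of the blue parts tray. Leave the red cap on the other gearbox shut as it is.

Things in the scene. Friction and masses are not known exactly. Their poses are not given: they have to be found in the camera images.
- oil_cap_grip (a point): Yellow screw cap, 56 mm tall, 0.1-0.2 kg: round, 60 mm across, with two ears at its foot (80 mm over both, 24 wide, 6 high), and on top an upright grip bar 56 long, 16 wide, 40 high. Point: middle of the bar, 40 mm above the cap's underside, 16 below the bar's top, 24 above the round top it stands on. x along bar and ears, z up. Counter-clockwise it turns freely; clear of the hooks after 45 degrees, blocked again after 120.
- oil_case: Fixed gearbox under the yellow cap: blue-grey, 130 x 110 mm (x, y), flat top at 80 mm, where the cap sits over a neck 40 mm across, 8 high, with 2 mm play. Origin on the neck's axis at bench level, z up. Two steel hooks (on +x and -x, 34 to 49 mm from the axis, 12 mm high) hold down the ears and block clockwise turning. The shut cap's bar lies within 6 degrees of this x axis.
- air_cap_end (a point): Red cap on the second, identical gearbox (0.2 m or more away); same shape and size as the yellow one; not to be touched. Point: at one end of its grip bar, half-way up the bar, 26 mm from the cap's axis along +x of this frame, 40 mm above its underside. x along the bar, z up.
- tray: The fixed, empty, blue open parts tray, 180 x 160 mm outside (x, y), rim 20 mm high, walls and floor 4 mm thick. Origin at the centre of its underside on the bench, so the floor inside is 4 mm above the origin; z up.
Things that resemble listed ones, but are neither listed nor needed, are in the scene too. Of the things shaped like the part that bears oil_cap_grip, the yellow one is meant.

How it is judged:
By the outcome, as a careful person would: the job done as asked, in the order asked, and still so for the second after the job is handed in, with the robot touching nothing.
It also fails if it takes over 42 s, if anything falls off the work surface, if the arm or the gripper's body presses on something with over 40 N, if the wrist force passes 120 N, or if a joint passes its speed limit or range.

ROBOT

A 6-joint arm with a two-finger parallel gripper is mounted at the origin on the work surface. World frame = base frame: x ahead of the robot, y to its left, z up, the work surface at z = 0. Lengths are in mm, angles in rad, forces in N, time in s.
With the tool pointing down it reaches from about 325 to 875 mm from the base axis. Payload 4.4 kg.
Tool frame: the origin (TCP) lies on the centre line of the jaws, within the pads' length; the fingertips stand ahead of it and the grasp point (between the pads) lies 6 mm ahead of it (ctrl.tcp_to_tips is the z of the fingertips in the tool frame, in mm); z points along the fingers, y is the direction in which the jaws open and shut (so a half turn about z gives the same grasp; the last joint's range is limited). The gripper opens to 85 mm and grips with 20 to 120 N. Pads are 22 mm wide; open, the fingers measure 114 mm over their backs; the gripper's body (76 mm by 85 mm) begins 54 mm behind the grasp point. The pads swing forward as they close: fully open they stand 13 mm farther back than shut.
Start: joints at [1.022, 0.207, 1.542, -0, 1.393, -0.15], TCP at [222.76, 530.1, 256.282] pointing down, gripper open.
Joint ranges: [-2.73, 2.73], [-0.86, 2.22], [0.23, 2.46], [-1.11, 4.25], [0.08, 2.63], [-2.82, 2.82]. Speed limits (rad/s): [2.79, 2.79, 3.14, 3.14, 3.14, 3.14].

INTERFACE

Orientations are given as a 3x3 rotation matrix whose columns are the frame's x, y, z axes.
In Python, from plant import ctrl, sensors, optics gives the robot as it stands. Calls block until the motion is done:
- ctrl.move_ptp(position, orientation): joint-space move of the TCP to a pose.
- ctrl.move_l(position, rot=None, vel=150, threshold=None): straight line of the TCP; rot=None keeps the orientation; vel is the mean speed in mm/s. With threshold (N) it stops when the force on the tool has changed by that much, and returns True; else False.
- ctrl.set_joints(angles): joint-space move.
- ctrl.gripper_to(opening, force=None): finger opening in mm; force is the grip in N (None keeps the last); returns when the fingers have stopped.
- ctrl.hold(seconds).
- ctrl.solve_ik(position, orientation): joint angles nearest the present ones, or None.
- sensors.read_state(): the state.
- optics.grab_frame(name): name is "side" or "top" or "wrist"; returns (picture, depth): 384x512x3 uint8, red, green, blue; 384x512 float32, mm along the optical axis (not along the pixel's ray), 0 where there is no reading.
- optics.camera_params(name): a dict with "mtx" (3x3 intrinsics, pixels), "R" (3x3) and "t" (3): a world point X has camera coordinates R X + t; the wrist camera has in their place "T_tool_cam" (4x4, takes a point from camera to tool coordinates, whose origin is the TCP and whose axes are the flange's). Camera axes: x right, y down, z forward; pixel columns grow to the right and rows downward; lengths in mm; the calibration is good to about 2 mm. A picture is of the moment at which its call begins: read the wrist's pose just before it. camera_params takes no time and is no camera call.
A pose or a line that the arm cannot do raises ctrl.MotionError and nothing moves.
- ctrl.finish_job(): hands the job in, once; it reports no verdict.
The state is a dict: "t": time; "q": joint angles; "qvel": joint speeds; "tau": joint torques, N m; "eef_pos": TCP position; "eef_rot": TCP orientation; "force": force on the tool from outside, world axes, zero at the start; "wrist_torque": the same for the moment, N m; "grip_width": finger opening in mm.
Only numpy, scipy, OpenCV 4.12 (cv2) and the standard library are available. Lean on these libraries where they do the work, as an engineer would, in place of code of your own. Each camera call takes 0.05 s, during which the arm holds its last target.

## Working session

There is one attempt and no reset: what is moved stays moved. The work goes in short steps, each a Python script; the robot and the scene stay as the last script left them, time stands still between calls to the robot, and variables do not carry over. Pictures are saved under pics/ and viewed, and the job is handed in when it is done.

```bash
mkdir -p pics; ls
python3 - <<'E'
from plant import ctrl,sensors,optics
import cv2,numpy as np
for n in("top","side"):
    p,d=optics.grab_frame(n); cv2.imwrite(f"pics/{n}0.png",p[:,:,::-1]); np.savez(f"{n}0.npz",p=p,d=d)
    print(n,optics.camera_params(n))
s=sensors.read_state();print(s["t"],s["eef_pos"],s["eef_rot"],ctrl.tcp_to_tips,optics.camera_params("wrist"))
E
```

```text
pics
top {'mtx': array([[419.15872622,   0.        , 260.05875162],
       [  0.        , 419.15872622, 191.09788323],
       [  0.        ,   0.        ,   1.        ]]), 'R': array([[-0.02414005, -0.9996758 , -0.00809627],
       [-0.99108381,  0.02499251, -0.13087494],
       [ 0.13103486,  0.00486475, -0.99136583]]), 't': array([ -54.34700411,  585.73814508, 1029.10611086])}
side {'mtx': array([[376.13593177,   0.        , 254.9600727 ],
       [  0.        , 376.13593177, 195.58925115],
       [  0.        ,   0.        ,   1.        ]]), 'R': array([[ 0.97764687, -0.20919917,  0.02103101],
       [-0.13176835, -0.68757564, -0.71405661],
       [ 0.16384046,  0.69532399, -0.699772  ]]), 't': array([-596.73512772,  113.8243221 , 1000.10684909])}
0.1 [222.41680273 529.53965865 255.22283602] [[-9.21898255e-01  3.87430488e-01 -1.10657846e-03]
 [ 3.87431935e-01  9.21896549e-01 -1.80254405e-03]
 [ 3.21790345e-04 -2.09048604e-03 -9.99997763e-01]] 25.0 {'mtx': array([[287.30912127,   0.        , 258.83881076],
       [  0.        , 287.30912127, 191.15126182],
       [  0.        ,   0.        ,   1.        ]]), 'T_tool_cam': array([[ 6.58514462e-04, -9.59121560e-01, -2.82993638e-01,
         7.14247099e+01],
       [ 9.99999783e-01,  6.25392718e-04,  2.07378088e-04,
        -1.78775572e-01],
       [-2.19186344e-05, -2.82993714e-01,  9.59121764e-01,
        -1.17497683e+02],
       [ 0.00000000e+00,  0.00000000e+00,  0.00000000e+00,
         1.00000000e+00]])}
```

View pics/top0.png

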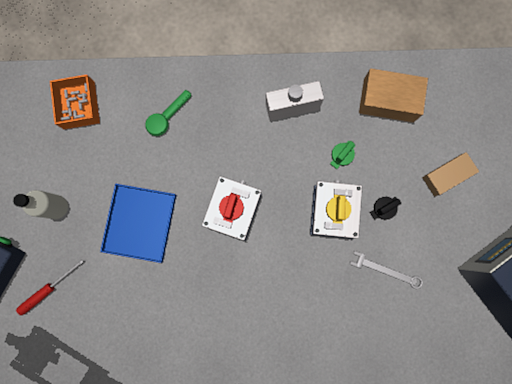

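View pics/side0.png

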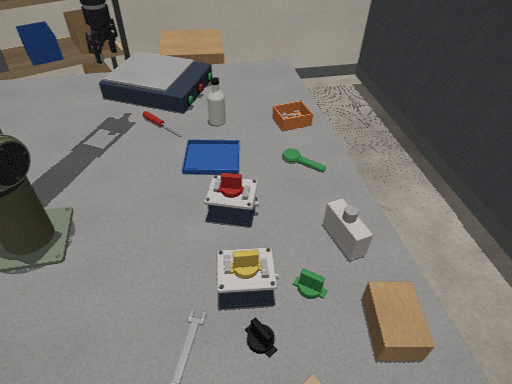

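The top view shows the yellow cap at about (339,208), the red one at (232,208) and the tray at (139,223). There are green and black decoys at (343,154) and (386,208). The side view agrees. Next I'll measure positions.

```bash
cat > h.py <<'E'
import cv2,numpy as np
from plant import optics
def camT(n,st=None):
    c=optics.camera_params(n)
    if n!="wrist": return c["mtx"],c["R"],c["t"]
    T=np.eye(4);T[:3,:3]=st["eef_rot"];T[:3,3]=st["eef_pos"]
    W=np.linalg.inv(T@c["T_tool_cam"]); return c["mtx"],W[:3,:3],W[:3,3]
def depth_pts(cam,d,m):
    K,R,t=cam; v,u=np.nonzero(m&(d>0)); z=d[v,u]
    P=np.stack([(u-K[0,2])/K[0,0]*z,(v-K[1,2])/K[1,1]*z,z],1)
    return (P-t)@R
def ray(cam,uv,h):
    K,R,t=cam; uv=np.atleast_2d(uv)
    r=np.c_[(uv-K[:2,2])/[K[0,0],K[1,1]],np.ones(len(uv))]@R; c=-R.T@t
    return c+r*((h-c[2])/r[:,2])[:,None]
def mask(p,col):
    h=cv2.cvtColor(p,cv2.COLOR_RGB2HSV);H,S,V=cv2.split(h)
    return {"yellow":(H>20)&(H<35)&(S>150)&(V>80),"red":((H<8)|(H>172))&(S>150)&(V>80),"blue":(H>100)&(H<125)&(S>170)&(V>60)}[col]
def big(m):
    n,l,s,c=cv2.connectedComponentsWithStats(m.astype(np.uint8)); return l==1+np.argmax(s[1:,4])
E
python3 - <<'E'
from h import *
for n in("top","side"):
    f=np.load(f"{n}0.npz");p,d=f["p"],f["d"];cam=camT(n)
    for c in("yellow","red","blue"):
        m=mask(p,c)
        if c=="red":
            b=np.zeros_like(m); 
            (b.__setitem__((slice(180,230),slice(200,260)),1) if n=="top" else b.__setitem__((slice(165,205),slice(210,255)),1)); m&=b.astype(bool)
        if n=="side" and c=="blue": m[:130]=0
        m=big(m);P=depth_pts(cam,d,m)
        print(n,c,m.sum(),"z pct",np.percentile(P[:,2],[2,25,50,75,98]).round(1))
        if c!="blue":
            T=P[P[:,2]>np.percentile(P[:,2],98)-6]
            r=cv2.minAreaRect(T[:,:2].astype(np.float32)); print("  bar top rect",np.round(r[0],1),np.round(r[1],1),r[2],"mean",T.mean(0).round(1),"z",len(T))
        else:
            q=cv2.minAreaRect(np.argwhere(m)[:,::-1].astype(np.float32)); bx=cv2.boxPoints(q)
            R=ray(cam,bx,20);print("  tray corners",R.round(1).tolist(),R.mean(0).round(1))
            r=cv2.minAreaRect(P[:,:2].astype(np.float32)); print("  ptsrect",r)
E
```

```text
top yellow 474 z pct [ 85.8  96.   98.4 135.4 139.2]
  bar top rect [ 528.6 -256.4] [16.3 53.7] 84.18476867675781 mean [ 528.2 -256.1  136.7] z 159
top red 451 z pct [ 85.7  95.7  97.7 135.2 138.9]
  bar top rect [539.9   1.2] [14.7 54.8] 72.6240463256836 mean [539.8   1.1 136.2] z 151
top blue 3835 z pct [-0.   3.   4.5  6.3 21.4]
  tray corners [[443.3, 342.6, 20.0], [620.6, 310.3, 20.0], [584.1, 152.0, 20.0], [408.4, 187.4, 20.0]] [514.1 248.1  20. ]
  ptsrect ((513.8316650390625, 247.90347290039062), (161.11695861816406, 177.7198944091797), 78.70548248291016)
side yellow 336 z pct [ 82.2  94.  106.2 120.8 133. ]
  bar top rect [ 530.5 -263.4] [ 2.8 50.3] 85.01138305664062 mean [ 530.6 -263.5  130.7] z 43
side red 471 z pct [ 82.5  95.  105.1 126.2 136.7]
  bar top rect [5.414e+02 4.000e-01] [17.9 52.4] 69.60057830810547 mean [541.2  -0.6 134.9] z 92
side blue 1574 z pct [ 0.4  2.8  4.1  5.9 18.6]
  tray corners [[429.7, 340.4, 20.0], [615.5, 306.2, 20.0], [584.7, 135.4, 20.0], [416.6, 167.2, 20.0]] [511.6 237.3  20. ]
  ptsrect ((516.3125610351562, 247.6789093017578), (164.7395477294922, 177.03448486328125), 78.44554901123047)
```

The bar tops read about 137 mm (expected 136) and the bar is about 54x16, so the sizes match. Next I'll move over the yellow cap and refine with the wrist camera.

```bash
cat >> h.py <<'E'
def Rz(psi): # tool down, tool x at angle psi
    c,s=np.cos(psi),np.sin(psi); return np.array([[c,s,0],[s,-c,0],[0,0,-1.]])
E
python3 - <<'E'
from h import *
from plant import ctrl,sensors
for b in (-6,174):
  for a in (0,75,85):
    q=ctrl.solve_ik([528.5,-256.3,126],Rz(np.radians(b+a))); print(b,a,None if q is None else np.round(q,2))
E
```

```text
-6 0 [-0.6   0.37  1.62 -0.    1.15  1.08]
-6 75 [-0.6   0.37  1.62 -0.    1.15 -0.23]
-6 85 [-0.6   0.37  1.62 -0.    1.15 -0.41]
174 0 [-0.6   0.37  1.62 -0.    1.15 -2.06]
174 75 None
174 85 [-0.6   0.37  1.62 -0.    1.15  2.73]
```

Run:
```python
from h import *
from plant import ctrl,sensors
ctrl.move_ptp([528.5,-256.3,250],Rz(np.radians(-6)))
ctrl.hold(.3)
st=sensors.read_state();p,d=optics.grab_frame("wrist");cv2.imwrite("pics/w1.png",p[:,:,::-1])
cam=camT("wrist",st);m=big(mask(p,"yellow"));P=depth_pts(cam,d,m)
print(st["t"],st["eef_pos"],np.percentile(P[:,2],[2,50,98]))
T=P[P[:,2]>np.percentile(P[:,2],99)-5];r=cv2.minAreaRect(T[:,:2].astype(np.float32));print(r,T.mean(0))
K,R,t=cam;v,u=np.nonzero(m&(d>0));sel=P[:,2]>np.percentile(P[:,2],99)-5
q=ray(cam,np.c_[u[sel],v[sel]].astype(float),136);print("ray",cv2.minAreaRect(q[:,:2].astype(np.float32)))
print("uv",u[sel].mean(),v[sel].mean())
h=cv2.cvtColor(p,cv2.COLOR_RGB2HSV)
W=big((h[:,:,1]<40)&(h[:,:,2]>190));Q=depth_pts(cam,d,W);Q=Q[abs(Q[:,2]-80)<8];print("casetop",np.median(Q[:,2]),cv2.minAreaRect(Q[:,:2].astype(np.float32)))
```

```text
3.3667 [ 528.65728824 -255.98408468  250.03192374] [ 94.61950525 132.80002458 136.92628192]
((524.4171752929688, -254.25662231445312), (15.5972261428833, 37.92080307006836), 84.44607543945312) [ 521.37013197 -255.14653372  135.6854234 ]
ray ((524.6678466796875, -254.3000030517578), (15.396645545959473, 37.42357635498047), 84.4755859375)
uv 258.32474226804123 203.82130584192439
casetop 79.97659200287002 ((562.3786010742188, -258.59735107421875), (106.88585662841797, 66.67371368408203), 82.87250518798828)
```

View pics/w1.png

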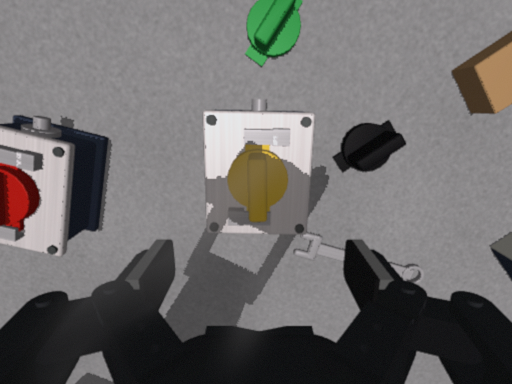

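The wrist view shows the yellow bar at columns 249–267, rows 155–221, in the gripper's own shadow. My brightness threshold clipped it to 38 mm. I'll redo it with a looser mask.

Run:
```python
from h import *
from plant import ctrl,sensors
st=sensors.read_state();p,d=optics.grab_frame("wrist")
cam=camT("wrist",st);h=cv2.cvtColor(p,cv2.COLOR_RGB2HSV)
m=big((h[:,:,0]>15)&(h[:,:,0]<38)&(h[:,:,1]>120)&(h[:,:,2]>25));P=depth_pts(cam,d,m);v,u=np.nonzero(m&(d>0))
for lo in(131,133):
  s=(P[:,2]>lo)
  T=P[s];print(len(T),cv2.minAreaRect(T[:,:2].astype(np.float32)),T.mean(0),u[s].min(),u[s].max(),v[s].min(),v[s].max())
s=abs(P[:,2]-96)<3;print("disc",cv2.minEnclosingCircle(P[s][:,:2].astype(np.float32)))
W=(h[:,:,1]<60)&(h[:,:,2]>60);W[:,:195]=0;W[:,325:]=0;W[:105]=0;W[240:]=0
Q=depth_pts(cam,d,W);Q=Q[abs(Q[:,2]-80)<4];print("casetop",len(Q),cv2.minAreaRect(Q[:,:2].astype(np.float32)))
```

```text
1160 ((532.4754638671875, -254.98394775390625), (15.920647621154785, 54.76942443847656), 85.53765869140625) [ 533.60285264 -255.10631684  135.55435917] 247 266 159 221
1129 ((532.47900390625, -254.982177734375), (15.870401382446289, 54.76323699951172), 85.46028137207031) [ 533.46994967 -255.05616131  135.63723393] 247 266 159 221
disc ((532.2388916015625, -254.96279907226562), 29.626054763793945)
casetop 8389 ((531.8202514648438, -254.84254455566406), (110.16590118408203, 130.01109313964844), 82.90638732910156)
```

The wrist view gives the cap axis as (532.4,-255.0), with the disc, bar and case centre agreeing within 0.6 mm. Their sizes are 54.8x15.9 for the bar, radius 29.6 for the disc and 110x130 for the case. The bar lies at -4.5°. Next I'll descend and grip gently.

Run:
```python
from h import *
from plant import ctrl,sensors
R=Rz(np.radians(-4.5));c=[532.2,-255.0]
ctrl.move_l(c+[170],R,150)
print(ctrl.move_l(c+[126.5],R,60,threshold=12))
s=sensors.read_state();f0=s["force"];print(s["eef_pos"],f0)
ctrl.gripper_to(10,30);ctrl.hold(.2)
s=sensors.read_state();print(s["t"],s["grip_width"],s["eef_pos"],(s["force"]-f0).round(1),s["wrist_torque"].round(2))
p,d=optics.grab_frame("wrist");cv2.imwrite("pics/w2.png",p[:,:,::-1])
```

```text
False
[ 532.47059757 -255.14561905  126.72268643] [-0.62709356  0.73395403 -0.70818992]
5.8583 15.451112111636549 [ 532.31972193 -255.02575292  126.69109394] [ 0.6 -0.5  2.7] [-0.01  0.01  0.  ]
```

View pics/w2.png

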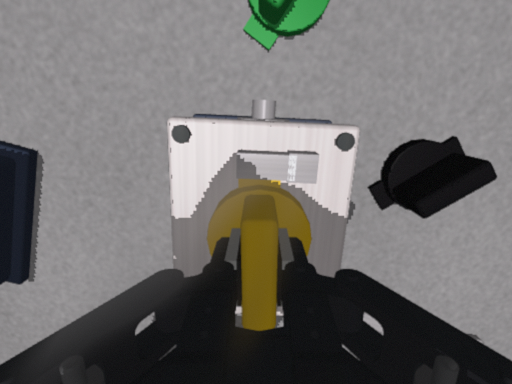

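The bar is held centrally between the pads: width 15.5 mm, with lateral force change under 1 N. Next I'll turn it in monitored steps.

Run:
```python
from h import *
from plant import ctrl,sensors
s=sensors.read_state();c=[532.2,-255.0,126.5];f0=s["force"]
for a in (8,20,32,44,56,68,75):
    t0=sensors.read_state()["t"]
    hit=ctrl.move_l(c,Rz(np.radians(-4.5+a)),60,threshold=20)
    s=sensors.read_state();x=s["eef_rot"][:,0]
    print(a,hit,round(s["t"]-t0,2),"ang",np.degrees(np.arctan2(x[1],x[0])).round(1),(s["force"]-f0).round(1),s["wrist_torque"].round(2),round(s["grip_width"],1))
    if hit or abs(s["wrist_torque"][2])>1.5: break
p,d=optics.grab_frame("wrist");cv2.imwrite("pics/w3.png",p[:,:,::-1])
```

```text
8 False 0.29 ang 3.4 [ 1.4 -1.2 -0.1] [0.02 0.04 0.07] 15.3
20 False 0.36 ang 15.3 [ 0.6 -1.6  0.2] [-0.02 -0.05  0.07] 15.6
32 False 0.36 ang 27.3 [ 0.6 -1.8 -0. ] [-0.04  0.    0.07] 15.8
44 False 0.36 ang 39.3 [ 0.6 -0.5  1.7] [ 0.06 -0.05  0.05] 15.7
56 False 0.36 ang 51.3 [ 0.5 -0.5  0.8] [ 0.03 -0.07  0.05] 15.6
68 False 0.36 ang 63.3 [ 0.  -1.3  1.1] [-0.01 -0.03  0.08] 15.3
75 False 0.28 ang 70.3 [ 1.2 -1.3  1.2] [0.05 0.01 0.12] 15.6
```

View pics/w3.png

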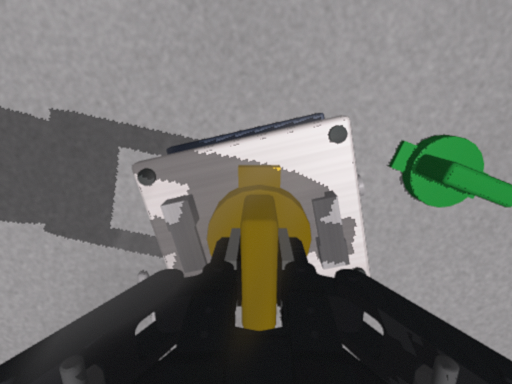

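The cap turned 75° with the gripper. The ear at (258,178) is clear of both hooks, at (185,235) and (332,230), with torque under 0.15 N m. Next I'll lift it.

Run:
```python
from h import *
from plant import ctrl,sensors
ctrl.gripper_to(10,50)
f0=sensors.read_state()["force"]
print(ctrl.move_l([532.2,-255.0,142],None,40,threshold=12))
s=sensors.read_state();print(s["eef_pos"],(s["force"]-f0).round(1))
print(ctrl.move_l([532.2,-255.0,270],None,150))
ctrl.hold(.2)
s=sensors.read_state();print(s["t"],s["force"].round(1),s["grip_width"],s["q"].round(2))
p,d=optics.grab_frame("side");cv2.imwrite("pics/s4.png",p[:,:,::-1])
for a in (-11,0,30,79,100):
    q=ctrl.solve_ik([514,248,60],Rz(np.radians(a)));print(a,None if q is None else np.round(q,2))
```

```text
False
[ 532.11144529 -254.9114753   141.94970169] [-0.8 -1.  -7.5]
False
10.2667 [-0.2 -0.3 -1.9] 15.307270261719653 [-0.59  0.23  1.49  0.    1.43 -0.25]
-11 [ 0.3   0.43  1.7  -0.    1.01  2.06]
0 [ 0.3   0.43  1.7  -0.    1.01  1.87]
30 [ 0.3   0.43  1.7  -0.    1.01  1.35]
79 [ 0.3   0.43  1.7  -0.    1.01  0.49]
100 [ 0.3   0.43  1.7  -0.    1.01  0.12]
```

View pics/s4.png

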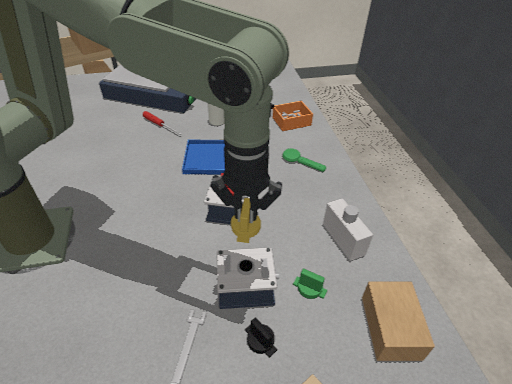

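The cap hangs upright at about (245,220), with the neck exposed at (246,267). Next I'll carry it over the tray, high above the red cap, and lower it to contact.

Run:
```python
from h import *
from plant import ctrl,sensors
R=Rz(np.radians(79))
ctrl.move_ptp([515,248,270],R)
ctrl.move_l([515,248,120],R,150)
ctrl.move_l([515,248,62],R,80);ctrl.hold(.15)
p,d=optics.grab_frame("side");cv2.imwrite("pics/s5.png",p[:,:,::-1])
f0=sensors.read_state()["force"]
hit=ctrl.move_l([515,248,46],R,15,threshold=6)
s=sensors.read_state();print(hit,s["t"],s["eef_pos"],(s["force"]-f0).round(1),s["grip_width"])
```

```text
True 15.1083 [514.95398499 247.97437969  50.7370715 ] [ 0.2 -1.   6.6] 15.608008784803939
```

View pics/s5.png

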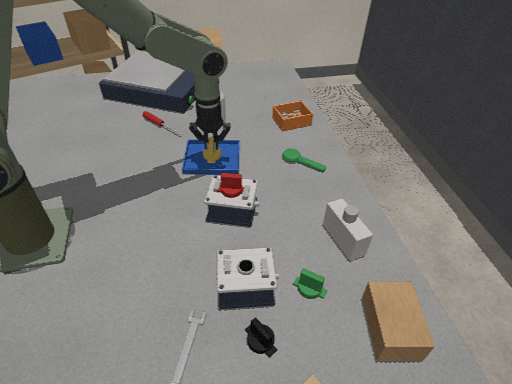

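Contact came at TCP z = 50.7, against 50.5 expected, with the cap inside the tray at (211,152). Next I'll release and retreat.

Run:
```python
from h import *
from plant import ctrl,sensors
ctrl.gripper_to(50);ctrl.hold(.2)
s=sensors.read_state();e=s["eef_pos"];print(s["grip_width"])
ctrl.move_l([e[0],e[1],110],None,60)
ctrl.move_l([e[0],e[1],270],None,150)
ctrl.move_ptp([300,450,300],Rz(np.radians(79)))
ctrl.hold(.3)
for n in("top","side"):
    p,d=optics.grab_frame(n);cv2.imwrite(f"pics/{n}6.png",p[:,:,::-1])
    m=mask(p,"yellow")
    if m.sum():
        P=depth_pts(camT(n),d,big(m));print(n,m.sum(),P.mean(0).round(1),np.percentile(P[:,2],[2,50,98]).round(1))
print(sensors.read_state()["t"])
```

```text
49.759744201655764
top 481 [512.  241.2  31.6] [ 9.  21.5 62. ]
side 119 [513.8 225.5  27.1] [ 7.3 20.4 56. ]
19.6417
```

View pics/top6.png

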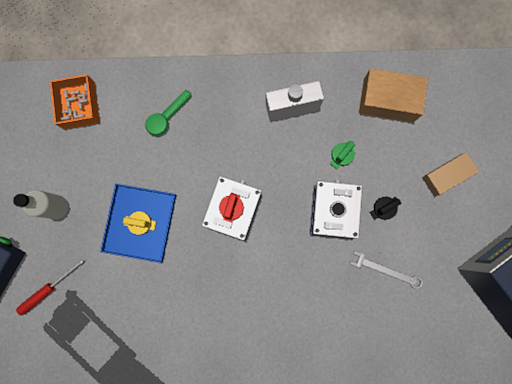

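View pics/side6.png

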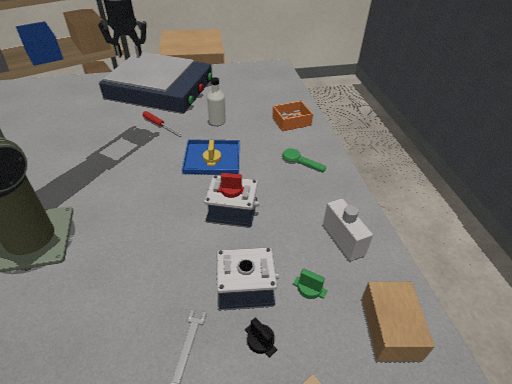

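The cap stands upright in the middle of the tray: top view (139,223), disc at about 21 mm, bar top at about 60 mm. The neck is open and the red cap unchanged.

```bash
python3 -c "
from plant import ctrl
ctrl.finish_job()"
```

```text
the job is handed in; nothing more can be done
```

The yellow cap is off the press gearbox and standing the right way up near the middle of the blue tray. I handed the job in just after 19.6 s of the 42 s allowed.

- **Unscrewing:** I gripped the bar and turned it 75° counter-clockwise. The turning moment stayed at or below 0.12 N m, and the wrist picture showed both ears clear of the hooks. The force peaked at about 7.5 N during the lift.
- **Setting down:** I lowered it slowly until it touched the tray floor at a tool height of 50.7 mm (50.5 expected). Then I let go and backed off well clear.
- **Last checks:** The top view shows the round top at about 21 mm (20 expected) and the bar top at about 62 mm (60 expected). The neck is open, and the red cap and everything else look unmoved.
- **Disagreements:** The top and wrist cameras put the yellow cap about 4 mm apart in x. I used the wrist value, and the near-zero side forces while gripping and turning bore it out. My first wrist mask was clipped by a shadow, so I redid it. In the final check the two cameras' mean positions differed by about 16 mm in y. The side camera saw only a small part of the cap (119 pixels), so I relied on the top view.

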